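# Complete the hose coupling kit and shut its keeper bar

### The job

The three-bay kit rack should hold three matching tall hose couplings, but one bay has a short threaded adapter in it: take the adapter out and drop it in the wire basket, then stand the spare hose coupling from the counter upright in the freed bay. When the three couplings stand in their bays, swing the rack's keeper bar fully shut across the front, over the sprung ball and home in its detent. Leave the spool, the trowel and the dust cap alone.

Things in the scene. Friction and masses are not known exactly. Their poses are not given: they have to be found in the camera images.
- rack: grey steel kit rack, fixed; base x -155 to 155, y -44 to 90 mm. Origin: under the middle bay, on the counter; x along the row of bays, y out of the open front. Three bays 78 mm apart, each 74 (x) by 80 (y) mm inside, floor 8 mm above the counter; back and end walls reach up to 44 mm, dividers 24, front lip 22. Catch block with sprung ball and stop: at x -137 mm in front.
- bay_0 (a point): centre of the floor of the bay at the rack's -x end (8 mm above the counter); axes as the rack's
- bay_1 (a point): centre of the floor of the middle bay; axes as the rack's
- bay_2 (a point): centre of the floor of the bay at the rack's +x end, next to the keeper's hinge; axes as the rack's
- keeper (a joint): angle (rad) of the steel keeper bar on its upright hinge: 0 = fully shut on its stop along the rack's front; grows as it swings out (clockwise from above) to 1.6; stays where left. Bar 290 x 20 x 12 mm, 36 to 48 mm above the counter. From 0.13 to 0.03 it rides over a sprung ball (push 5 to 10 N at the handle), which then snaps up behind it and holds it.
- keeper_handle (a point): upright round black handle on the bar, 20 mm diameter, 255 mm from the hinge axis, from 48 to 106 mm above the counter; this point lies on its axis 85 mm above the counter
- keeper_hinge (a point): on the keeper's upright hinge axis, 42 mm above the counter, at x = 131 mm, y = 56 mm in the rack's frame; at the shut angle the handle lies at x = -124, y = 56 mm in the rack's frame
- adapter: short orange-yellow plastic threaded adapter, the odd one in the rack: 80 mm tall, round foot of 52 mm diameter and 34 mm tall, above it a threaded tube of 42 mm diameter up to 80 mm; no levers. Origin: centre of its underside, z up. About 0.14 kg. It stands in one of the three bays.
- coupling_a: orange-yellow plastic hose coupling like the other two, 115 mm tall: round body 50 mm diameter, 48 mm tall (59 mm over the cam levers folded on its own +x and -x sides), above it a slim hose tail, 32 to 34 mm diameter, from 56 to 115 mm. Origin: centre of its underside, z up. 0.16 kg. It stands in one of the bays and stays in the rack.
- coupling_b: orange-yellow plastic hose coupling like the other two, 115 mm tall: round body 50 mm diameter, 48 mm tall (59 mm over the cam levers folded on its own +x and -x sides), above it a slim hose tail, 32 to 34 mm diameter, from 56 to 115 mm. Origin: centre of its underside, z up. 0.16 kg. It stands in one of the bays and stays in the rack.
- spare: orange-yellow plastic hose coupling like the other two, 115 mm tall: round body 50 mm diameter, 48 mm tall (59 mm over the cam levers folded on its own +x and -x sides), above it a slim hose tail, 32 to 34 mm diameter, from 56 to 115 mm. Origin: centre of its underside, z up. 0.16 kg. The spare: it stands on the counter between the rack and the basket.
- basket: open steel wire basket fixed to the counter, outside 200 (x) by 170 (y) mm, 75 mm tall, 3 mm walls and floor. Origin: centre of its underside; axes along its sides.
- spool: bystander: spool of builder's line, 90 mm diameter, 64 mm tall, standing on the counter beyond the work; origin: centre of its underside
- float_trowel: bystander: steel trowel, blade 85 x 200 mm, with a blue handle 57 mm high over it, lying on the counter behind the back of the rack; origin: centre of the blade's underside
- dust_cap: bystander: squat orange-yellow dust cap, 58 mm diameter, 46 mm tall, standing on the counter to the left, nearer the robot than the spare; origin: centre of its underside
Things that resemble listed ones, but are neither listed nor needed, are in the scene too. What is shaped like the adapter but green is not meant.

How it is judged:
By the outcome, as a careful person would: the job done as asked, in the order asked, and still so for the second after the job is handed in, with the robot touching nothing.
It also fails if it takes over 64 s, if anything falls off the work surface, if the arm or the gripper's body presses on something with over 40 N, if the wrist force passes 120 N, or if a joint passes its speed limit or range.

### The arm

A 6-joint arm with a two-finger parallel gripper is mounted at the origin on the work surface. World frame = base frame: x ahead of the robot, y to its left, z up, the work surface at z = 0. Lengths are in m, angles in rad, forces in N, time in s.
With the tool pointing down it reaches from about 0.375 to 0.975 m from the base axis. Payload 3.8 kg.
Tool frame: the origin (TCP) lies at the very end of the fingers, on their centre line; the grasp point (between the pads) lies 19 mm behind it; z points along the fingers, y is the line along which they close (so a half turn about z gives the same grasp; the last joint's range is limited). The gripper opens to 85 mm and grips with 20 to 120 N. Pads are 22 mm wide; open, the fingers measure 114 mm over their backs; the gripper's body (76 mm by 85 mm) begins 54 mm behind the grasp point. The pads swing forward as they close: fully open they stand 13 mm farther back than shut.
Start: joints at [-1.386, 0.264, 1.604, -0, 1.274, -0.037], TCP at [0.148, -0.658, 0.231] pointing down, gripper open.
Joint ranges: [-2.63, 2.63], [-0.94, 2.18], [0.31, 2.57], [-1.31, 4.45], [0, 2.66], [-2.55, 2.55]. Speed limits (rad/s): [2.57, 2.57, 3.14, 3.14, 3.14, 3.14].

### API

Orientations are given as a rotation vector (axis times angle).
In Python, from workcell import bot, vision gives the robot as it stands. The module is installed in compiled form; this text tells all that it offers.
- The arm moves only by the tool play_rows, never from a script. Its argument "moves" is a list that holds one entry, the list of rows, each a list of 7 numbers: the turn, a rotation vector about the tool's x, y, z as a fraction of full scale, then the shift along the tool's x, y, z as a fraction of full scale, then the finger opening in mm, from 0 to 85.4. In form: [[[ax, ay, az, x, y, z, jaw], ...]]. A call has 1 to 5 rows; each row shifts and turns the commanded pose from where the row before left it, along the tool's axes as they then stand; what a row does not reach is not made up. Full scale, the value 1, is 0.1 m for a shift and 0.5 rad for a turn. A row lasts 1/12 s, in which the tool goes at most 41.7 mm and 7.16 degrees, less where a joint would pass 70% of its speed; a pose out of reach is approached as far as the arm can. A call with a number of a shift or a turn outside -1 to 1 is refused whole. A call with a gripper value outside its range is refused whole. The fingers move at their own pace and stop on an object; "newtons" is the grip in N (left out, the last holds). Time passes only in rows, so rows that do not move let the fingers close. It gives the time, the measured TCP pose, the force, the opening and the grip force at its end, in the units of the state.
- bot.read_state(): the state, without advancing time (a new reading comes with each control period).
- vision.read_camera(name): name is "scene" or "top" or "wrist"; returns a dict with "image" (384x512x3 uint8, red, green, blue), "depth" (384x512 float32, m along the optical axis (not along the pixel's ray), 0 where there is no reading), "K" (3x3 intrinsics, pixels), "R" (3x3) and "t" (3): a world point X has camera coordinates R X + t. Camera axes: x right, y down, z forward; pixel columns grow to the right and rows downward; lengths in m; the calibration is good to about 2 mm. The wrist camera is an equidistant fisheye: a pixel r from the principal point sees the ray r / f radians off the axis. A picture is of the moment at which its call begins.
- bot.finish_job(): hands the job in; it is judged then, once.
The state is a dict: "time": time; "q": joint angles; "joint_vel": joint speeds; "joint_torque": joint torques, N m; "tool_pos": TCP position; "tcp_rot": TCP orientation; "wrist_force": force on the tool from outside, world axes, zero at the start; "torque": the same for the moment, N m; "width": opening from 0.0 (shut) to 1.0 (fully open); "grip_force": force on a finger pad.
Only numpy, scipy, OpenCV 4.12 (cv2) and the standard library are available. Lean on these libraries where they do the work, as an engineer would, in place of code of your own. Each camera call takes 0.05 s, during which the arm holds its last target. There are 200 camera calls.

## Working session

There is one attempt and no reset: what is moved stays moved. The work goes in short steps, Python scripts to look and compute and a tool call to move; the robot and the scene stay as the last step left them, time stands still between calls to the robot, and variables do not carry over. Pictures are saved under pics/ and viewed, at most 10 in all, crops included, and the job is handed in when it is done.

Besides the shell and the picture viewer there is one more tool, called after ">>>" as name([rows], argument=value, ...), one row to a line, values as JSON. play_rows: Moves the arm, as the interface text tells. Its arguments: {"type":"object","properties":{"moves":{"type":"array","items":{"type":"array","items":{"type":"array","items":{"type":"number"}}}},"newtons":{"type":"number"}},"required":["moves"]}

```bash
mkdir -p pics
cat > h.py <<'E'
import numpy as np, cv2
from workcell import bot, vision
from scipy.spatial.transform import Rotation as Rn
def pix2world(c,u,v,d=None):
    K,R,t=map(np.array,(c["K"],c["R"],c["t"]))
    if d is None: d=c["depth"][int(round(v)),int(round(u))]
    p=np.array([(u-K[0,2])/K[0,0]*d,(v-K[1,2])/K[1,1]*d,d])
    return R.T@(p-t)
def cloud(c):
    K,R,t=map(np.array,(c["K"],c["R"],c["t"])); d=c["depth"]
    v,u=np.mgrid[:d.shape[0],:d.shape[1]]
    P=np.stack([(u-K[0,2])/K[0,0]*d,(v-K[1,2])/K[1,1]*d,d],-1)
    return (P-t)@R
def save(n,im,s=1):
    cv2.imwrite("pics/"+n+".png",cv2.resize(im[:,:,::-1],None,fx=s,fy=s,interpolation=cv2.INTER_CUBIC))
E
python3 - <<'E'
from h import *
for n in("scene","top"):
    c=vision.read_camera(n); np.savez(""+n+"0.npz",**c); save(n+"0",c["image"],1.5)
    print(n,c["K"],c["R"],c["t"])
print(bot.read_state())
E
```

```text
scene [[432.10207152   0.         253.84863309]
 [  0.         432.10207152 188.81692378]
 [  0.           0.           1.        ]] [[ 0.34696809  0.93784462 -0.00778566]
 [ 0.76951678 -0.28941894 -0.56928078]
 [-0.53615024  0.19153106 -0.8221063 ]] [-0.17810616 -0.41190655  1.52868571]
top [[402.59814341   0.         256.78918057]
 [  0.         402.59814341 189.64152453]
 [  0.           0.           1.        ]] [[ 0.00571841 -0.99996374  0.00630969]
 [-0.99638317 -0.00623267 -0.08474511]
 [ 0.08478136 -0.00580226 -0.99638268]] [-0.04069992  0.55023654  1.24053315]
{'time': 0.1, 'q': array([-1.38589204e+00,  2.64684188e-01,  1.60525173e+00, -1.04629667e-05,
        1.27369749e+00, -3.68992304e-02]), 'joint_vel': array([-0.00122369, -0.00129994, -0.00311502,  0.00095971,  0.00090582,
        0.00052078]), 'joint_torque': array([ 3.93800310e-04, -5.16708505e+01, -3.68589199e+01, -8.97427753e-05,
        6.27132424e-03,  2.66732599e-06]), 'tool_pos': array([ 0.14836564, -0.65781038,  0.23007451]), 'tcp_rot': array([-3.12027044e+00, -3.47474041e-01,  2.52509759e-04]), 'wrist_force': array([-0.32545151,  0.9217238 ,  0.33110546]), 'torque': array([-0.03934912, -0.0056714 ,  0.00111581]), 'grip_force': 0.0, 'width': 1.000874133105456}
```

View pics/top0.png

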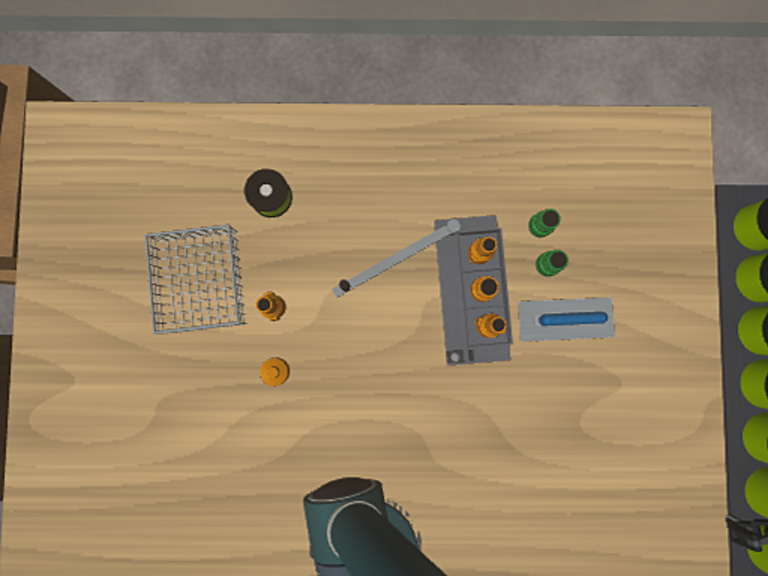

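View pics/scene0.png

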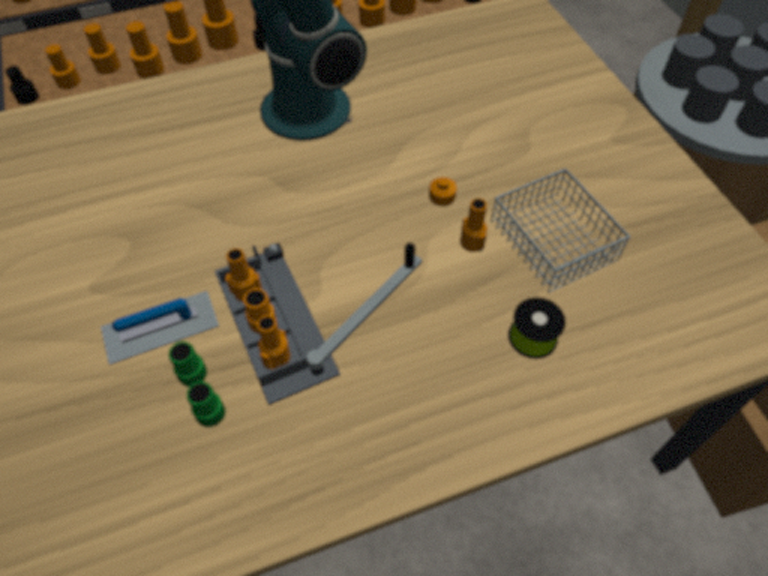

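The top view (1.5x pixels) shows the orange candidates. In the rack: (482,249), (485,288) and (491,326), where the middle one looks short and wide. On the counter: the spare at (269,305) and the squat dust cap at (274,372). The green adapters at (544,222) and (551,262) are decoys. The keeper is open, with its handle at (344,286). In the scene view the rack parts are at (237,270), (257,308) and (272,342), with the middle one short.

Run:
```python
from h import *
for n in("top","scene"):
    c=dict(np.load(n+"0.npz")); W=cloud(c); hsv=cv2.cvtColor(c["image"],cv2.COLOR_RGB2HSV)
    m=((abs(hsv[...,0].astype(int)-17)<7)&(hsv[...,1]>190)&(hsv[...,2]>70)&(c["depth"]>0)&(W[...,2]>.02)&(W[...,2]<.15)).astype(np.uint8)
    k,l,s,ce=cv2.connectedComponentsWithStats(m)
    print(n)
    for i in range(1,k):
        if s[i,4]<40: continue
        P=W[l==i]; zt=np.percentile(P[:,2],97)
        print(ce[i].round(),s[i,4],"zmax",zt.round(4))
        for lo,hi in((.025,.05),(.05,.06),(.06,.085),(.085,.11),(zt-.006,.2)):
            Q=P[(P[:,2]>lo)&(P[:,2]<hi)]
            if len(Q)>5: print("   ",round(lo,3),len(Q),"min",Q.min(0).round(3),"max",Q.max(0).round(3))
a=dict(np.load("top0.npz"))["image"]; b=dict(np.load("scene0.npz"))["image"]
A=cv2.resize(a[140:248,215:350],None,fx=4,fy=4,interpolation=cv2.INTER_CUBIC)[:400]
B=cv2.resize(b[150:275,130:230],(320,400),interpolation=cv2.INTER_CUBIC)
o=np.hstack([A[:,-470:],B]); save("crop1",o)
```

```text
top
[320. 168.] 174 zmax 0.1269
    0.025 11 min [ 0.597 -0.232  0.03 ] max [ 0.62  -0.211  0.05 ]
    0.05 36 min [ 0.597 -0.253  0.05 ] max [ 0.64 -0.21  0.06]
    0.06 62 min [ 0.6   -0.258  0.06 ] max [ 0.642 -0.212  0.083]
    0.085 18 min [ 0.606 -0.233  0.086] max [ 0.632 -0.219  0.106]
    0.121 36 min [ 0.607 -0.25   0.121] max [ 0.636 -0.22   0.129]
[320. 194.] 117 zmax 0.093
    0.025 51 min [ 0.518 -0.26   0.029] max [ 0.564 -0.215  0.05 ]
    0.06 23 min [ 0.522 -0.243  0.06 ] max [ 0.557 -0.219  0.085]
    0.085 37 min [ 0.524 -0.259  0.086] max [ 0.56  -0.219  0.094]
    0.087 33 min [ 0.524 -0.258  0.087] max [ 0.56  -0.219  0.094]
[181. 208.] 82 zmax 0.118
    0.025 13 min [0.475 0.177 0.027] max [0.515 0.209 0.05 ]
    0.05 47 min [0.475 0.176 0.05 ] max [0.512 0.215 0.059]
    0.085 6 min [0.488 0.184 0.104] max [0.509 0.202 0.109]
    0.112 15 min [0.491 0.183 0.113] max [0.508 0.209 0.12 ]
[325. 217.] 159 zmax 0.1257
    0.025 7 min [ 0.447 -0.238  0.036] max [ 0.478 -0.223  0.05 ]
    0.05 48 min [ 0.444 -0.278  0.05 ] max [ 0.487 -0.223  0.06 ]
    0.06 57 min 
[... 648 characters left out ...]
49]
[317. 150.] 199 zmax 0.1149
    0.025 51 min [0.479 0.173 0.032] max [0.531 0.214 0.05 ]
    0.05 62 min [0.485 0.176 0.05 ] max [0.532 0.216 0.059]
    0.06 28 min [0.492 0.179 0.061] max [0.519 0.206 0.082]
    0.085 32 min [0.505 0.182 0.085] max [0.518 0.204 0.109]
    0.109 28 min [0.495 0.182 0.109] max [0.515 0.203 0.117]
[172. 207.] 953 zmax 0.1231
    0.025 150 min [ 0.476 -0.265  0.025] max [ 0.645 -0.214  0.05 ]
    0.05 215 min [ 0.448 -0.282  0.05 ] max [ 0.645 -0.213  0.06 ]
    0.06 270 min [ 0.456 -0.276  0.06 ] max [ 0.642 -0.213  0.085]
    0.085 158 min [ 0.47  -0.264  0.085] max [ 0.636 -0.222  0.11 ]
    0.117 111 min [ 0.46  -0.266  0.117] max [ 0.635 -0.223  0.126]
```

View pics/crop1.png

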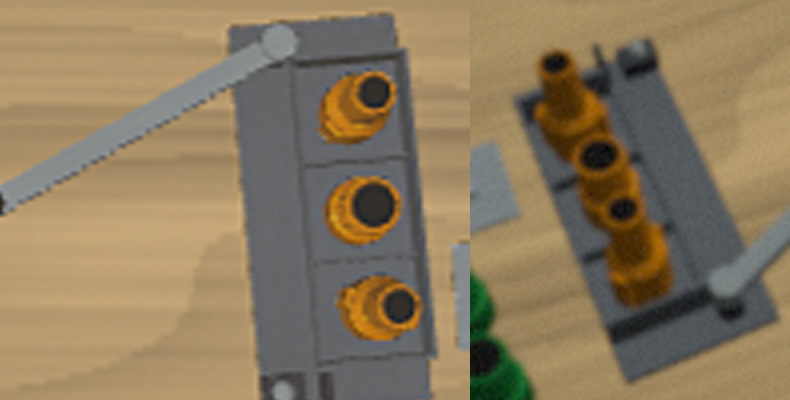

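The crop confirms the middle-bay part at crop (373,207). It has a wide open bore, no slim tail and reaches only ~z 0.09, so it is the adapter. Its neighbours reach ~0.123 and are couplings. Next I fit the rack, handle, basket and spare.

Run:
```python
from h import *
for n in("top","scene"):
    c=dict(np.load(n+"0.npz")); W=cloud(c); hsv=cv2.cvtColor(c["image"],cv2.COLOR_RGB2HSV)
    X,Y,Z=W[...,0],W[...,1],W[...,2]; ok=c["depth"]>0
    g=ok&(hsv[...,1]<70)&(X>.35)&(X<.75)&(Y>-.33)&(Y<-.1)
    g1=g&(Z>.002)&(Z<.03)
    m=cv2.morphologyEx(g1.astype(np.uint8),cv2.MORPH_OPEN,np.ones((3,3)))>0
    k,l,s,_=cv2.connectedComponentsWithStats(m.astype(np.uint8)); i=1+s[1:,4].argmax()
    P=W[l==i]
    r=cv2.minAreaRect(P[:,:2].astype(np.float32)*1000); print(n,"base rect",r, cv2.boxPoints(r).round(1).tolist(),"medz",np.median(P[:,2]))
    b=ok&(hsv[...,2]<60)&(Z>.05)&(Z<.125)&(X>.4)&(X<.62)&(Y>-.02)&(Y<.14)
    Q=W[b]; print("handle",b.sum(),Q.min(0).round(3),Q.max(0).round(3),np.median(Q,0).round(4))
    bar=ok&(hsv[...,1]<70)&(Z>.036)&(Z<.062)&(X>.4)&(X<.72)&(Y>-.2)&(Y<.12)
    Q=W[bar]; r=cv2.minAreaRect(Q[:,:2].astype(np.float32)*1000); print("bar",len(Q),r,cv2.boxPoints(r).round(1).tolist(),np.median(Q[:,2]))
    k=ok&(hsv[...,1]<90)&(Z>.06)&(Z<.09)&(Y>.2)&(Y<.55)&(X>.35)&(X<.7)
    Q=W[k]; r=cv2.minAreaRect(Q[:,:2].astype(np.float32)*1000); print("basket",len(Q),r,cv2.boxPoints(r).round(1).tolist())
a=dict(np.load("top0.npz"))["image"]; b=dict(np.load("scene0.npz"))["image"]
o=np.hstack([cv2.resize(a[185:235,155:205],(400,400),interpolation=cv2.INTER_CUBIC),cv2.resize(b[122:182,285:345],(400,400),interpolation=cv2.INTER_CUBIC)]); save("crop2",o)
```

```text
top base rect ((526.6039428710938, -219.95391845703125), (275.2463684082031, 131.5094757080078), 5.168227672576904) [[383.6000061035156, -166.89999389648438], [395.5, -297.79998779296875], [669.5999755859375, -273.0], [657.7000122070312, -142.10000610351562]] medz 0.009761948334275534
handle 31 [0.535 0.036 0.064] [0.551 0.05  0.11 ] [0.5418 0.0444 0.1059]
bar 618 ((576.2560424804688, -111.60780334472656), (292.4793701171875, 251.53536987304688), 62.70698928833008) [[397.3999938964844, -183.89999389648438], [621.0, -299.20001220703125], [755.0999755859375, -39.29999923706055], [531.5, 76.0]] 0.04924594866513225
basket 505 ((573.1622314453125, 314.70330810546875), (226.30010986328125, 253.3892364501953), 7.187328338623047) [[445.0, 426.20001220703125], [476.79998779296875, 174.8000030517578], [701.2999877929688, 203.1999969482422], [669.5999755859375, 454.6000061035156]]
scene base rect ((513.3803100585938, -187.41212463378906), (256.8927001953125, 65.74409484863281), 3.4998857975006104) [[383.20001220703125, -162.39999389648438], [387.20001220703125, -228.10000610351562], [643.5999755859375, -212.39999389648438], [639.5999755859375, -146.8000030517578]] medz 0.007803731857011967
handle 75 [0.538 0.035 0.053] [0.552 0.05  0.108] [0.5493 0.0426 0.085 ]
bar 877 ((575.0835571289062, -114.3399658203125), (292.5629577636719, 252.51084899902344), 62.39443588256836) [[395.3999938964844, -185.5], [619.2000122070312, -302.5], [754.7999877929688, -43.20000076293945], [531.0, 73.80000305175781]] 0.04692231093610399
basket 533 ((568.9271240234375, 314.1848449707031), (226.02598571777344, 257.16015625), 8.112017631530762) [[438.8999938964844, 425.5], [475.20001220703125, 170.89999389648438], [699.0, 202.8000030517578], [662.7000122070312, 457.3999938964844]]
```

View pics/crop2.png

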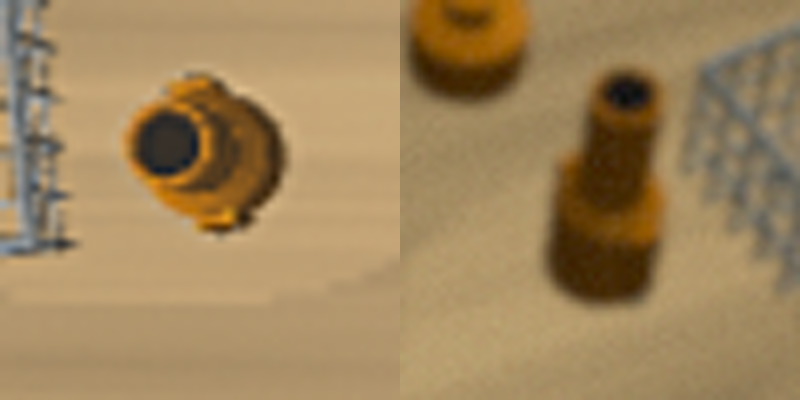

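Spare: tail bore at crop (167,143) in top and (628,92) in scene, with levers along about world ±x, slightly skewed. Now I triangulate the points I read off.

Run:
```python
from h import *
T=dict(np.load("top0.npz")); S=dict(np.load("scene0.npz"))
P=lambda c:c["K"]@np.c_[c["R"],c["t"]]
pts=dict(spare=(175.9,202.9,319.2,135.8),adapter=(325.75,191.75,170,198.4),bay2c=(326.25,163,177.8,215),bay0c=(332.5,216.75,156.6,169.7),handle=(229.3,190.7,273.3,164.7),hinge=(303,150.5,210.6,238.4))
o={}
for k,(a,b,c,d) in pts.items():
    X=cv2.triangulatePoints(P(T),P(S),np.array([[a],[b]]),np.array([[c],[d]]))[:,0]; X=X[:3]/X[3]; o[k]=X
    e=P(T)@np.r_[X,1]; print(k,X.round(4),"reproj",(e[:2]/e[2]-[a,b]).round(2))
def plane(c,u,v,z):
    a=pix2world(c,u,v,1.);b=pix2world(c,u,v,2.);s=(z-a[2])/(b[2]-a[2]);return a+s*(b-a)
print("handle-hinge",np.linalg.norm((o["handle"]-o["hinge"])[:2]))
bk=[plane(T,u/1.5,v/1.5,.075) for u,v in((147,234),(229,226),(244,324),(155,333))]; print("basket",np.round(bk,3).tolist(),np.mean(bk,0).round(3))
for n,u,v in(("front+x",289.75,146.75),("front-x",297.75,240)): print(n,plane(T,u,v,.008).round(4))
th0=np.deg2rad(5.2)
for th in np.deg2rad([4.5,5.2,6]):
    R=np.array([[np.cos(th),-np.sin(th)],[np.sin(th),np.cos(th)]]); org=o["hinge"][:2]-R@[.131,.056]
    v=R.T@(o["handle"]-o["hinge"])[:2]; print(np.rad2deg(th),"org",org.round(4),"adapter in rack",(R.T@(o["adapter"][:2]-org)).round(4),(R.T@(o["bay0c"][:2]-org)).round(4),(R.T@(o["bay2c"][:2]-org)).round(4),"keeper",np.arctan2(v[1],-v[0]),"shut handle",(org+R@[-.124,.056]).round(4))
```

```text
spare [0.5029 0.1982 0.1146] reproj [-0.21 -0.08]
adapter [ 0.5403 -0.2421  0.0861] reproj [-0.27 -0.06]
bay2c [ 0.6211 -0.2368  0.1249] reproj [-0.49 -0.12]
bay0c [ 0.4654 -0.2538  0.1223] reproj [-0.52 -0.11]
handle [0.5409 0.0454 0.0986] reproj [-0.43 -0.14]
hinge [ 0.671  -0.1769  0.0533] reproj [-0.85 -0.23]
handle-hinge 0.2575678073822586
basket [[0.645, 0.444, 0.075], [0.663, 0.279, 0.075], [0.465, 0.244, 0.075], [0.446, 0.42, 0.075]] [0.555 0.347 0.075]
front+x [ 0.6906 -0.1425  0.008 ]
front-x [ 0.3936 -0.1673  0.008 ]
4.5 org [ 0.5448 -0.243 ] adapter in rack [-0.0045  0.0012] [-0.0801 -0.0046] [0.0766 0.0001] keeper 1.119476907898132 shut handle [ 0.4168 -0.1969]
5.2 org [ 0.5456 -0.2445] adapter in rack [-0.0051  0.0028] [-0.0808 -0.002 ] [0.0759 0.0008] keeper 1.1316942126620921 shut handle [ 0.4171 -0.2   ]
6.000000000000001 org [ 0.5466 -0.2462] adapter in rack [-0.0058  0.0047] [-0.0816  0.001 ] [0.0751 0.0016] keeper 1.1456568466780468 shut handle [ 0.4174 -0.2035]
```

Everything checks out: z of 0.115, 0.086 and 0.123, rack yaw 5°, keeper angle about 1.13, hinge-to-handle 257 mm. I'll turn the tool to the rack's yaw and go above the adapter.

>>> play_rows([
  [[0,0,0.135,0,0,0,62],[0,0,0.135,0,0,0,62],[0,0,0,0.28,-0.25,0,62],[0,0,0,0.28,-0.25,0,62],[0,0,0,0.28,-0.25,0,62]],
], newtons=40)

```text
time: 0.52
tool_pos: [0.2257, -0.5754, 0.2303]
tcp_rot: [-3.137, -0.133, 0.0]
wrist_force: [1.5, -0.7, 0.2]
width: 0.728
grip_force: 0.0
```

>>> play_rows([
  [[0,0,0,0.28,-0.25,0,62],[0,0,0,0.28,-0.25,0,62],[0,0,0,0.28,-0.25,0,62],[0,0,0,0.28,-0.25,0,62],[0,0,0,0.28,-0.25,0,62]],
])

```text
time: 0.93
tool_pos: [0.355, -0.438, 0.2308]
tcp_rot: [-3.138, -0.136, 0.001]
wrist_force: [1.1, -0.2, 0.4]
width: 0.724
grip_force: 0.0
```

>>> play_rows([
  [[0,0,0,0.28,-0.25,0,62],[0,0,0,0.28,-0.25,0,62],[0,0,0,0.28,-0.25,0,62],[0,0,0,0.28,-0.25,0,62],[0,0,0,0,0,0,62]],
])

```text
time: 1.35
tool_pos: [0.4608, -0.3255, 0.2309]
tcp_rot: [-3.135, -0.144, -0.003]
wrist_force: [-0.2, -0.5, -0.3]
width: 0.725
grip_force: 0.0
```

>>> play_rows([
  [[0,0,0,0.29,-0.253,0,62],[0,0,0,0.29,-0.253,0,62],[0,0,0,0.29,-0.253,0.1,62],[0,0,0,0,0,0.25,62],[0,0,0,0,0,0,62]],
])

```text
time: 1.77
tool_pos: [0.5356, -0.2445, 0.1913]
tcp_rot: [-3.134, -0.142, 0.011]
wrist_force: [-1.5, 0.0, -1.5]
width: 0.725
grip_force: 0.0
```

```bash
cat >> h.py <<'E'
def wproj(c,X):
    p=np.array(c["R"])@X+c["t"]; K=c["K"]; th=np.arctan2(np.hypot(*p[:2]),p[2]); ph=np.arctan2(p[1],p[0])
    return np.array([K[0,2]+K[0,0]*th*np.cos(ph),K[1,2]+K[1,1]*th*np.sin(ph)])
def wplane(c,u,v,z):
    K=c["K"];a,b=(u-K[0,2])/K[0,0],(v-K[1,2])/K[1,1];th=np.hypot(a,b)
    r=np.array([np.sin(th)*a/th,np.sin(th)*b/th,np.cos(th)]);R=np.array(c["R"]);o=-R.T@c["t"];d=R.T@r
    return o+d*(z-o[2])/d[2]
E
python3 - <<'E'
from h import *
c=vision.read_camera("wrist"); np.savez("w1.npz",**c); print(c["K"][0],-np.array(c["R"]).T@c["t"])
print(wproj(c,np.array([.5403,-.2421,.088])),bot.read_state()["tool_pos"])
im=c["image"].copy(); save("w1",im,1.5)
E
```

```text
[297.31863964   0.         256.17690665] [ 0.60901132 -0.23769274  0.33473794]
[254.89959993 177.35986626] [ 0.53514096 -0.24566319  0.19283869]
```

View pics/w1.png

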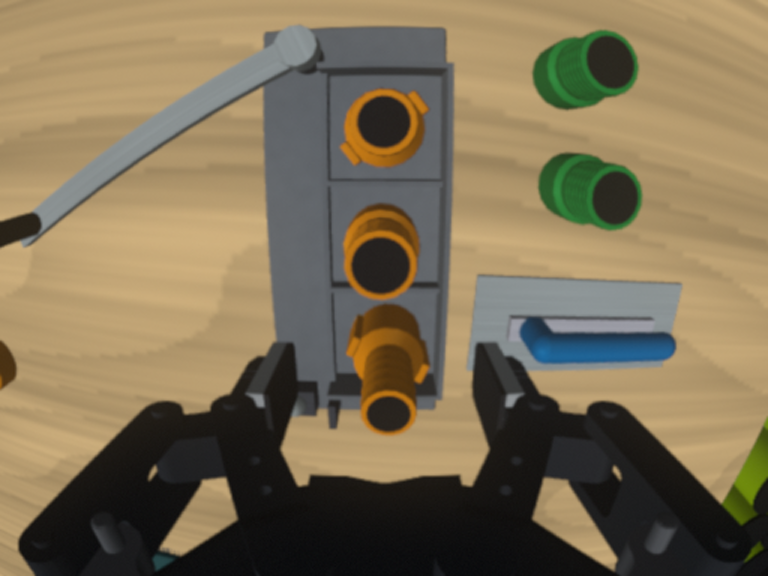

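The wrist view shows the adapter bore at (380,260), fingers well to either side along rack y and the tool aligned with the rack. Next I correct ~7 mm, descend and grip.

>>> play_rows([
  [[0,0,0,0.07,-0.035,0,66],[0,0,0,0,0,0.35,66],[0,0,0,0,0,0.35,66],[0,0,0,0,0,0.35,66],[0,0,0,0,0,0.3,66]],
])

```text
time: 2.23
tool_pos: [0.5441, -0.2447, 0.0611]
tcp_rot: [3.138, 0.133, 0.002]
wrist_force: [0.5, -0.1, 0.2]
width: 0.773
grip_force: 0.0
```

>>> play_rows([
  [[0,0,0,0,0,0,66],[0,0,0,0,0,0,66]],
])

```text
time: 2.4
tool_pos: [0.5427, -0.2437, 0.0607]
tcp_rot: [-3.137, -0.134, 0.004]
wrist_force: [0.6, -0.8, 0.4]
width: 0.776
grip_force: 0.0
```

>>> play_rows([
  [[0,0,0,0,-0.01,0.1,66],[0,0,0,0,0,0,30],[0,0,0,0,0,0,30],[0,0,0,0,0,0,30],[0,0,0,0,0,0,30]],
])

```text
time: 2.82
tool_pos: [0.5452, -0.2428, 0.0533]
tcp_rot: [3.137, 0.136, 0.004]
wrist_force: [-0.3, 1.1, 4.3]
width: 0.473
grip_force: 40.1
```

>>> play_rows([
  [[0,0,0,0,0,0,30],[0,0,0,0,0,0,30],[0,0,0,0,0,-0.1,30],[0,0,0,0,0,-0.3,30],[0,0,0,0,0,0,30]],
])

```text
time: 3.23
tool_pos: [0.5468, -0.2436, 0.0965]
tcp_rot: [3.135, 0.136, 0.01]
wrist_force: [1.4, -0.9, 0.4]
width: 0.474
grip_force: 40.7
```

>>> play_rows([
  [[0,0,0,0,0,-0.4,30],[0,0,0,0,0,-0.4,30],[0,0,0,0,0,-0.4,30],[0,0,0,0.04,-0.38,-0.1,30],[0,0,0,0.04,-0.38,0,30]],
])

```text
time: 3.65
tool_pos: [0.5484, -0.1677, 0.2276]
tcp_rot: [3.135, 0.13, 0.016]
wrist_force: [1.2, 0.3, -1.7]
width: 0.474
grip_force: 41.2
```

>>> play_rows([
  [[0,0,0,0.04,-0.38,0,30],[0,0,0,0.04,-0.38,0,30],[0,0,0,0.04,-0.38,0,30],[0,0,0,0.04,-0.38,0,30],[0,0,0,0.04,-0.38,0,30]],
])

```text
time: 4.07
tool_pos: [0.5481, 0.0269, 0.2214]
tcp_rot: [3.139, 0.136, 0.0]
wrist_force: [0.0, 0.4, -0.8]
width: 0.475
grip_force: 41.1
```

>>> play_rows([
  [[0,0,0,0.04,-0.38,0,30],[0,0,0,0.04,-0.38,0,30],[0,0,0,0.04,-0.38,0,30],[0,0,0,0.04,-0.38,0,30],[0,0,0,0.04,-0.38,0,30]],
])

```text
time: 4.48
tool_pos: [0.5515, 0.2181, 0.2213]
tcp_rot: [3.138, 0.137, -0.0]
wrist_force: [0.2, 0.3, -1.5]
width: 0.477
grip_force: 41.1
```

>>> play_rows([
  [[0,0,0,0.04,-0.38,0,30],[0,0,0,0.04,-0.38,0,30],[0,0,0,0.04,-0.38,0,30],[0,0,0,0,-0.1,0,30],[0,0,0,0,0,0,30]],
])

```text
time: 4.9
tool_pos: [0.5525, 0.3439, 0.2208]
tcp_rot: [-3.138, -0.142, 0.001]
wrist_force: [-0.2, -1.1, -1.6]
width: 0.472
grip_force: 41.0
```

>>> play_rows([
  [[0,0,0,0.02,-0.02,0.4,30],[0,0,0,0,0,0.4,30],[0,0,0,0,0,0.4,30],[0,0,0,0,0,0.36,30],[0,0,0,0,0,0,30]],
])

```text
time: 5.32
tool_pos: [0.5487, 0.3376, 0.0559]
tcp_rot: [3.13, 0.135, -0.023]
wrist_force: [-2.4, -1.0, -2.2]
width: 0.475
grip_force: 41.0
```

>>> play_rows([
  [[0,0,0,0,0,0.05,30],[0,0,0,0,0,0,30],[0,0,0,0,0,0,62],[0,0,0,0,0,0,62],[0,0,0,0,0,0,62]],
])

```text
time: 5.73
tool_pos: [0.5574, 0.3441, 0.0637]
tcp_rot: [-3.136, -0.136, -0.008]
wrist_force: [0.1, -0.3, 0.0]
width: 0.729
grip_force: 0.0
```

>>> play_rows([
  [[0,0,0,0,0,-0.2,62],[0,0,0,0,0,-0.4,62],[0,0,0,0,0,-0.4,62],[0,0,0,0,0,-0.4,62],[0,0,0,0,0,-0.2,62]],
])

```text
time: 6.15
tool_pos: [0.5579, 0.3446, 0.2289]
tcp_rot: [-3.134, -0.136, -0.016]
wrist_force: [0.5, 0.5, 0.7]
width: 0.725
grip_force: 0.0
```

>>> play_rows([
  [[0,0,0,-0.155,0.353,0,62],[0,0,0,-0.155,0.353,0,62],[0,0,0,-0.155,0.353,0,62],[0,0,0,-0.155,0.353,0,62],[0,0,0,0,0,0,62]],
])

```text
time: 6.57
tool_pos: [0.5036, 0.192, 0.2216]
tcp_rot: [3.136, 0.132, 0.0]
wrist_force: [-0.8, -0.6, -0.6]
width: 0.722
grip_force: 0.0
```

Run:
```python
from h import *
c=vision.read_camera("wrist"); np.savez("w2.npz",**c)
print(wproj(c,np.array([.503,.198,.115])),bot.read_state()["tool_pos"],bot.read_state()["tcp_rot"])
save("w2",c["image"],1.5)
```

```text
[249.40981374 182.73473089] [0.50507129 0.19447968 0.22196604] [-3.13880677 -0.1312822  -0.0035244 ]
```

View pics/w2.png

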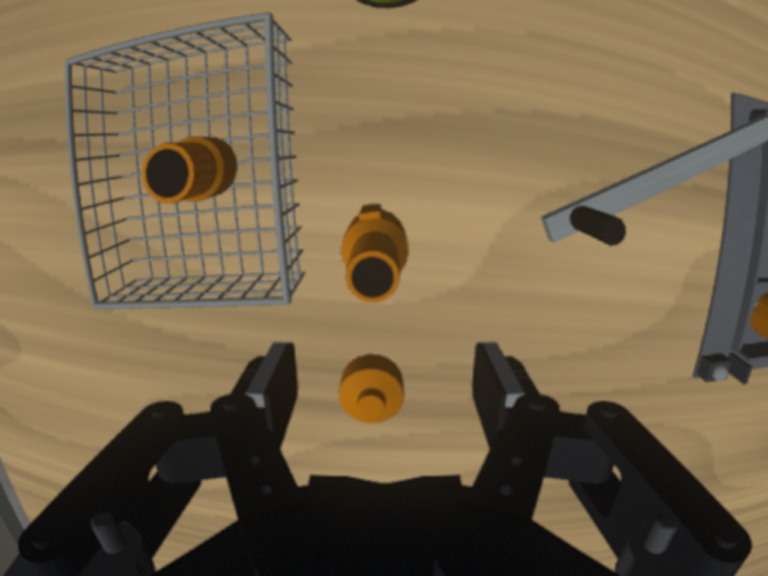

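The adapter stands in the basket. The spare's bore is at (373,277), within 2 px of the prediction. Descending on its tail.

>>> play_rows([
  [[0,0,0,-0.025,-0.04,0,62],[0,0,0,0,0,0.4,62],[0,0,0,0,0,0.4,62],[0,0,0,0,0,0.4,62],[0,0,0,0,0,0.35,62]],
])

```text
time: 7.03
tool_pos: [0.5033, 0.2026, 0.0642]
tcp_rot: [-3.138, -0.138, -0.003]
wrist_force: [0.9, 0.4, 0.2]
width: 0.727
grip_force: 0.0
```

>>> play_rows([
  [[0,0,0,0,0,0,62],[0,0,0,0,0,0,62]],
])

```text
time: 7.2
tool_pos: [0.5014, 0.2015, 0.0638]
tcp_rot: [3.138, 0.138, -0.007]
wrist_force: [0.1, -0.7, -0.1]
width: 0.725
grip_force: 0.0
```

>>> play_rows([
  [[0,0,0,0,0.025,-0.02,62],[0,0,0,0,0,0,20],[0,0,0,0,0,0,20],[0,0,0,0,0,0,20],[0,0,0,0,0,0,20]],
])

```text
time: 7.62
tool_pos: [0.5054, 0.1991, 0.0704]
tcp_rot: [-3.137, -0.136, -0.008]
wrist_force: [-0.0, 0.7, 7.2]
width: 0.357
grip_force: 39.5
```

>>> play_rows([
  [[0,0,0,0,0,0,20],[0,0,0,0,0,0,20],[0,0,0,0,0,0,20],[0,0,0,0,0,0,20]],
])

```text
time: 7.95
tool_pos: [0.5055, 0.1991, 0.0704]
tcp_rot: [-3.137, -0.136, -0.008]
wrist_force: [-0.2, 1.2, 6.1]
width: 0.357
grip_force: 39.5
```

>>> play_rows([
  [[0,0,0,0,0,-0.2,20],[0,0,0,0,0,-0.4,20],[0,0,0,0,0,-0.4,20],[0,0,0,0,0,-0.4,20],[0,0,0,0,0,-0.1,20]],
])

```text
time: 8.37
tool_pos: [0.507, 0.1995, 0.2262]
tcp_rot: [-3.135, -0.136, -0.02]
wrist_force: [0.9, 0.0, -1.0]
width: 0.355
grip_force: 40.1
```

>>> play_rows([
  [[0,0,0,0,0.37,0,20],[0,0,0,0,0.37,0,20],[0,0,0,0,0.37,0,20],[0,0,0,0,0.37,0,20],[0,0,0,0,0.37,0,20]],
])

```text
time: 8.78
tool_pos: [0.5186, 0.0124, 0.2175]
tcp_rot: [3.139, 0.137, 0.001]
wrist_force: [0.5, -0.8, -1.2]
width: 0.351
grip_force: 40.4
```

>>> play_rows([
  [[0,0,0,0,0.37,0,20],[0,0,0,0,0.37,0,20],[0,0,0,0,0.37,0,20],[0,0,0,0,0.37,0,20],[0,0,0,0,0.37,0,20]],
])

```text
time: 9.2
tool_pos: [0.5346, -0.1722, 0.2174]
tcp_rot: [-3.139, -0.136, -0.001]
wrist_force: [1.7, -0.0, -2.3]
width: 0.358
grip_force: 40.4
```

>>> play_rows([
  [[0,0,0,0,0.37,0,20],[0,0,0,0,0.37,0,20],[0,0,0,0,0,0,20],[0,0,0,0,0,0,20]],
])

```text
time: 9.53
tool_pos: [0.5411, -0.2461, 0.217]
tcp_rot: [-3.139, -0.13, 0.0]
wrist_force: [0.1, 0.7, -2.7]
width: 0.355
grip_force: 40.8
```

Run:
```python
from h import *
c=vision.read_camera("wrist"); np.savez("w3.npz",**c)
print(bot.read_state()["tool_pos"],bot.read_state()["tcp_rot"])
th=np.deg2rad(5.0);R=np.array([[np.cos(th),-np.sin(th)],[np.sin(th),np.cos(th)]])
for x,y,z in((.037,.04,.024),(.037,-.04,.024),(-.037,.04,.024),(.115,.04,.024)): print((x,y),1.5*wproj(c,np.r_[np.array([.545,-.2445])+R@[x,y],z]))
save("w3",c["image"],1.5)
```

```text
[ 0.54096918 -0.24464475  0.21692484] [-3.13784817e+00 -1.32813438e-01  9.91727939e-04]
(0.037, 0.04) [329.95644341 190.28333528]
(0.037, -0.04) [435.57758047 189.74657085]
(-0.037, 0.04) [332.96129918 283.5491295 ]
(0.115, 0.04) [328.41972303  88.05813735]
```

View pics/w3.png

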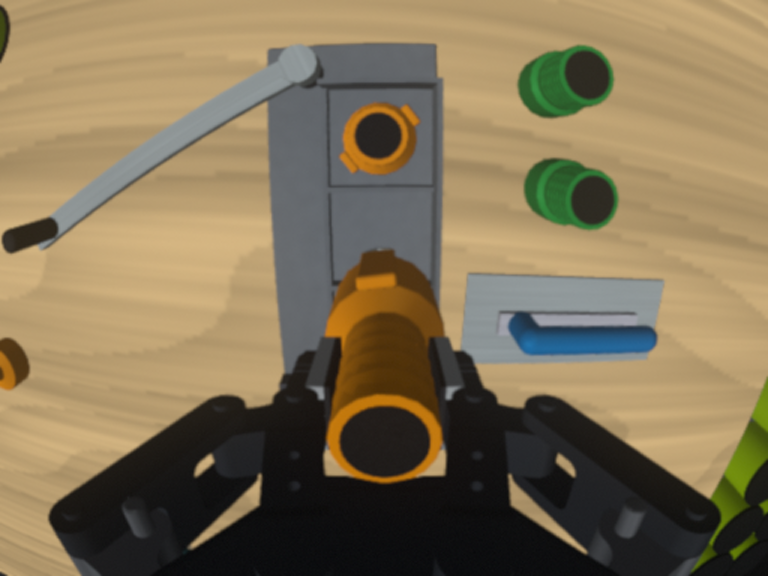

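Run:
```python
from h import *
c=dict(np.load("w3.npz")); p=wplane(c,385/1.5,437/1.5,.2616); print(p)
t=np.array([.545,-.2445]); d=t-p[:2]; yaw=.0846; print("shift tool x,y",d[0]*np.cos(yaw)+d[1]*np.sin(yaw),d[0]*np.sin(yaw)-d[1]*np.cos(yaw))
```

```text
[ 0.53853358 -0.2459383   0.2616    ]
shift tool x,y 0.006564829769812808 -0.0008867523117442141
```

>>> play_rows([
  [[0,0,0,0.065,-0.01,0,20],[0,0,0,0,0,0.4,20],[0,0,0,0,0,0.3,20],[0,0,0,0,0,0.2,20],[0,0,0,0,0,0,20]],
])

```text
time: 10.0
tool_pos: [0.5443, -0.2387, 0.1215]
tcp_rot: [-3.133, -0.139, 0.014]
wrist_force: [-0.7, -0.1, -3.0]
width: 0.355
grip_force: 40.8
```

>>> play_rows([
  [[0,0,0,0,0,0.2,20],[0,0,0,0,0,0.1,20],[0,0,0,0,0,0.1,20],[0,0,0,0,0,0,20]],
])

```text
time: 10.33
tool_pos: [0.5471, -0.2414, 0.0859]
tcp_rot: [-3.137, -0.138, 0.004]
wrist_force: [-0.3, -0.4, -3.4]
width: 0.357
grip_force: 40.9
```

>>> play_rows([
  [[0,0,0,0,0.02,0.05,20],[0,0,0,0,0,0.03,20],[0,0,0,0,0,0,20]],
])

```text
time: 10.58
tool_pos: [0.5483, -0.2447, 0.0795]
tcp_rot: [3.138, 0.136, 0.001]
wrist_force: [-0.1, -0.2, -1.8]
width: 0.359
grip_force: 40.9
```

>>> play_rows([
  [[0,0,0,0,0,0,56],[0,0,0,0,0,0,56],[0,0,0,0,0,0,56],[0,0,0,0,0,-0.1,56],[0,0,0,0,0,-0.3,56]],
])

```text
time: 11.0
tool_pos: [0.5447, -0.2429, 0.1155]
tcp_rot: [-3.134, -0.136, 0.013]
wrist_force: [-1.0, 1.7, -1.0]
width: 0.655
grip_force: 0.0
```

>>> play_rows([
  [[0,0,0,0,0,-0.4,62],[0,0,0,0,0,-0.4,62],[0,0,0,0,0,-0.2,62],[0,0,0,0.023,-0.362,0,62],[0,0,0,0.023,-0.362,0,62]],
])

```text
time: 11.42
tool_pos: [0.5484, -0.1735, 0.2239]
tcp_rot: [3.136, 0.13, 0.011]
wrist_force: [0.0, 0.3, -0.2]
width: 0.725
grip_force: 0.0
```

>>> play_rows([
  [[0,0,0,0.023,-0.362,0,62],[0,0,0,0.023,-0.362,0,62],[0,0,0,0.023,-0.362,0,62],[0,0,0,0.023,-0.362,0,62],[0,0,0,0.023,-0.362,0,62]],
])

```text
time: 11.83
tool_pos: [0.5422, 0.0109, 0.2208]
tcp_rot: [3.139, 0.136, 0.003]
wrist_force: [0.4, 0.6, -0.0]
width: 0.725
grip_force: 0.0
```

>>> play_rows([
  [[0,0,0,0.023,-0.362,0,62],[0,0,0,0,0,0,62],[0,0,0,0,0,0,62]],
])

```text
time: 12.08
tool_pos: [0.5414, 0.0474, 0.2205]
tcp_rot: [3.138, 0.142, 0.002]
wrist_force: [0.3, -0.4, 1.2]
width: 0.728
grip_force: 0.0
```

Run:
```python
from h import *
c=vision.read_camera("wrist"); np.savez("w4.npz",**c); t=vision.read_camera("top"); np.savez("t4.npz",**t)
print(bot.read_state()["tool_pos"],bot.read_state()["tcp_rot"])
print(1.5*wproj(c,np.array([.541,.0454,.106])))
s=dict(np.load("scene0.npz"));W=cloud(s)
R=np.array([[.9962,-.0872],[.0872,.9962]]); L=(W[...,:2]-[.545,-.2445])@R
m=(abs(L[...,0]+.137)<.02)&(abs(L[...,1]-.06)<.05)&(W[...,2]>.02); print("catch",m.sum(),W[m][:,2].max(),np.c_[L[m],W[m][:,2]].round(3)[::6].tolist())
o=np.zeros((400,800,3),np.uint8); o[:,:450]=cv2.resize(c["image"][:300,:],(450,400)); o[:,450:]=cv2.resize(t["image"][140:248,270:365],(350,400)); save("w4",o)
```

```text
[0.54156784 0.0452376  0.22012188] [3.13799147e+00 1.37220862e-01 1.73454323e-03]
[388.08896071 271.49077059]
catch 172 0.0497478516388621 [[-0.153, 0.09, 0.026], [-0.143, 0.07, 0.039], [-0.144, 0.087, 0.027], [-0.14, 0.069, 0.038], [-0.141, 0.086, 0.027], [-0.146, 0.061, 0.031], [-0.134, 0.076, 0.036], [-0.148, 0.038, 0.037], [-0.14, 0.065, 0.031], [-0.133, 0.081, 0.03], [-0.132, 0.044, 0.047], [-0.131, 0.071, 0.032], [-0.127, 0.087, 0.028], [-0.136, 0.06, 0.028], [-0.131, 0.076, 0.026], [-0.148, 0.038, 0.022], [-0.13, 0.064, 0.028], [-0.129, 0.081, 0.021], [-0.13, 0.06, 0.026], [-0.12, 0.036, 0.047], [-0.129, 0.065, 0.02], [-0.119, 0.041, 0.041], [-0.122, 0.027, 0.041], [-0.119, 0.043, 0.035], [-0.12, 0.031, 0.035], [-0.12, 0.022, 0.036], [-0.12, 0.039, 0.027], [-0.122, 0.03, 0.024], [-0.119, 0.023, 0.028]]
```

View pics/w4.png

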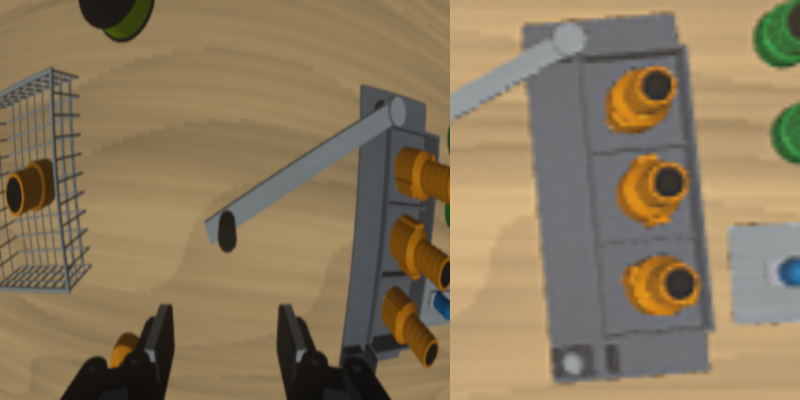

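All three couplings stand upright in the rack (right half of the picture). The handle top at (228,243) is within about 1 px of the prediction. Gripping the handle.

>>> play_rows([
  [[0,0,0,0,0,0.4,62],[0,0,0,0,0,0.4,62],[0,0,0,0,0,0.4,62],[0,0,0,0,0,0.3,62],[0,0,0,0,0,0.03,62]],
])

```text
time: 12.6
tool_pos: [0.5358, 0.0436, 0.06]
tcp_rot: [3.139, 0.132, -0.019]
wrist_force: [-2.4, -0.7, -1.1]
width: 0.726
grip_force: 0.0
```

>>> play_rows([
  [[0,0,0,0,0,0,62],[0,0,0,0,0,0,10],[0,0,0,0,0,0,10],[0,0,0,0,0,0,10],[0,0,0,0,0,0,10]],
])

```text
time: 13.02
tool_pos: [0.5436, 0.0456, 0.0691]
tcp_rot: [-3.138, -0.136, -0.008]
wrist_force: [-0.1, 1.0, 5.3]
width: 0.223
grip_force: 38.8
```

>>> play_rows([
  [[0,0,0,0,0,0,10],[0,0,0,0,0,0,10],[0,0,0,0,0,0,10]],
])

```text
time: 13.27
tool_pos: [0.5437, 0.0457, 0.0691]
tcp_rot: [3.138, 0.137, 0.008]
wrist_force: [-0.3, 0.0, 5.9]
width: 0.223
grip_force: 39.0
```

Run:
```python
from h import *
s=bot.read_state(); p=s["tool_pos"]; print(p,s["tcp_rot"],s["wrist_force"],s["width"])
H=np.array([.671,-.1769]); th=np.deg2rad(5.0); v=p[:2]-H; r=np.hypot(*v); a0=np.arctan2(v[1],v[0]); a1=np.pi+th
print(r,np.rad2deg(a0)); R=.255; yaw=2*np.arctan2(s["tcp_rot"][1],s["tcp_rot"][0]) ; yaw=(yaw+np.pi)%(2*np.pi)-np.pi; print("yaw",yaw)
A=np.linspace(a0,a1,13); prev=p[:2]
for i,a in enumerate(A[1:]):
    q=H+(r+(R-r)*(i+1)/12)*np.array([np.cos(a),np.sin(a)]); d=q-prev; prev=q
    print(i,"keeper",(a1-a).round(3),"pos",q.round(4),"x",(10*(d[0]*np.cos(yaw)+d[1]*np.sin(yaw))).round(3),"y",(10*(d[0]*np.sin(yaw)-d[1]*np.cos(yaw))).round(3))
```

```text
[0.54372925 0.04567947 0.06906667] [3.13846881 0.13662442 0.00815918] [-0.30515666  0.04896758  5.88883802] 0.22324976733511712
0.2563970794190112 119.7608840583327
yaw 0.08700944779709552
0 keeper 1.044 pos [0.5233 0.0325] x -0.215 y 0.113
1 keeper 0.949 pos [0.5042 0.0175] x -0.203 y 0.133
2 keeper 0.854 pos [0.4866 0.0007] x -0.19 y 0.152
3 keeper 0.759 pos [ 0.4707 -0.0176] x -0.174 y 0.169
4 keeper 0.664 pos [ 0.4566 -0.0374] x -0.158 y 0.185
5 keeper 0.569 pos [ 0.4444 -0.0584] x -0.139 y 0.199
6 keeper 0.474 pos [ 0.4343 -0.0804] x -0.12 y 0.211
7 keeper 0.38 pos [ 0.4264 -0.1033] x -0.099 y 0.221
8 keeper 0.285 pos [ 0.4206 -0.1268] x -0.078 y 0.229
9 keeper 0.19 pos [ 0.4171 -0.1508] x -0.056 y 0.236
10 keeper 0.095 pos [ 0.4159 -0.175 ] x -0.033 y 0.24
11 keeper 0.0 pos [ 0.417  -0.1991] x -0.01 y 0.242
```

>>> play_rows([
  [[0,0,0,-0.215,0.113,-0.01,10],[0,0,0,-0.2,0.133,0,10],[0,0,0,-0.19,0.152,0,10]],
])

```text
time: 13.52
tool_pos: [0.4852, 0.0015, 0.0691]
tcp_rot: [-3.137, -0.14, -0.004]
wrist_force: [-1.1, 3.5, 7.2]
width: 0.221
grip_force: 43.0
```

>>> play_rows([
  [[0,0,0,-0.174,0.169,0,10],[0,0,0,-0.158,0.185,0,10],[0,0,0,-0.139,0.199,0,10],[0,0,0,0,0,0,10]],
])

```text
time: 13.85
tool_pos: [0.4394, -0.0596, 0.0688]
tcp_rot: [-3.138, -0.136, 0.005]
wrist_force: [-8.2, 6.2, 12.2]
width: 0.219
grip_force: 43.7
```

>>> play_rows([
  [[0,0,0,-0.174,0.227,0,10],[0,0,0,-0.1,0.221,0,10],[0,0,0,-0.08,0.228,0,10],[0,0,0,0,0,0,10]],
])

```text
time: 14.18
tool_pos: [0.4136, -0.1319, 0.0689]
tcp_rot: [3.136, 0.134, 0.005]
wrist_force: [-1.0, 0.2, 5.2]
width: 0.217
grip_force: 43.0
```

>>> play_rows([
  [[0,0,0,-0.057,0.2,0,10],[0,0,0,0,0,0,10]],
])

```text
time: 14.35
tool_pos: [0.4103, -0.1512, 0.0688]
tcp_rot: [3.137, 0.135, 0.005]
wrist_force: [-1.0, 1.7, 7.3]
width: 0.222
grip_force: 43.2
```

>>> play_rows([
  [[0,0,0,-0.035,0.15,0,10],[0,0,0,-0.02,0.12,0,10],[0,0,0,-0.01,0.1,0,10],[0,0,0,0,0.08,0,10],[0,0,0,0,0,0,10]],
])

```text
time: 14.77
tool_pos: [0.4086, -0.1959, 0.069]
tcp_rot: [3.136, 0.137, 0.005]
wrist_force: [0.3, -3.5, 2.3]
width: 0.217
grip_force: 42.8
```

>>> play_rows([
  [[0,0,0,0,0.05,0,10],[0,0,0,0,0,0,10]],
])

```text
time: 14.93
tool_pos: [0.4088, -0.199, 0.0688]
tcp_rot: [-3.138, -0.136, -0.005]
wrist_force: [1.4, 4.2, 7.3]
width: 0.222
grip_force: 43.3
```

>>> play_rows([
  [[0,0,0,0,0.04,0,10],[0,0,0,0,0.03,0,10],[0,0,0,0,0,0,10]],
])

```text
time: 15.18
tool_pos: [0.4085, -0.1992, 0.0685]
tcp_rot: [-3.125, -0.129, -0.001]
wrist_force: [2.7, 31.9, 19.9]
width: 0.222
grip_force: 46.8
```

The bar is hard on its stop: force rose to 32 N with no motion. I'll ease off, release, retreat and look.

>>> play_rows([
  [[0,0,0,0,-0.07,0,10],[0,0,0,0,0,0,10],[0,0,0,0,0,0,45],[0,0,0,0,0,0,45],[0,0,0,0,0,0,45]],
])

```text
time: 15.6
tool_pos: [0.4065, -0.1991, 0.0669]
tcp_rot: [-3.138, -0.137, 0.002]
wrist_force: [-0.7, -0.0, 0.2]
width: 0.527
grip_force: 0.0
```

>>> play_rows([
  [[0,0,0,0,0,-0.1,45],[0,0,0,0,0,-0.4,45],[0,0,0,0,0,-0.4,45],[0,0,0,0,0,-0.4,45],[0,0,0,0,0,-0.4,45]],
])

```text
time: 16.02
tool_pos: [0.4061, -0.1995, 0.2393]
tcp_rot: [-3.138, -0.135, 0.001]
wrist_force: [0.6, 0.0, 0.6]
width: 0.527
grip_force: 0.0
```

>>> play_rows([
  [[0,0,0,0,-0.38,0,45],[0,0,0,0,-0.38,0,45],[0,0,0,0,-0.38,0,45],[0,0,0,0,-0.38,0,45],[0,0,0,0,0,0,45]],
])

```text
time: 16.43
tool_pos: [0.3925, -0.043, 0.2377]
tcp_rot: [-3.135, -0.144, -0.0]
wrist_force: [-0.5, 0.2, -0.3]
width: 0.526
grip_force: 0.0
```

Run:
```python
from h import *
t=vision.read_camera("top"); s=vision.read_camera("scene"); print(bot.read_state()["tool_pos"],bot.read_state()["wrist_force"])
W=cloud(t); h=cv2.cvtColor(t["image"],cv2.COLOR_RGB2HSV); m=(t["depth"]>0)&(h[...,2]<60)&(W[...,2]>.06)&(W[...,2]<.13)&(W[...,0]>.38)&(W[...,0]<.445)&(W[...,1]>-.25)&(W[...,1]<-.15)
print("handle",m.sum(),np.median(W[m],0))
o=np.hstack([cv2.resize(t["image"][140:248,260:365],(400,411))[:400],cv2.resize(s["image"][150:275,130:255],(400,400))]); save("fin",o)
```

```text
[ 0.39345016 -0.04716941  0.23772572] [ 0.49044154  0.89867335 -0.16844877]
handle 39 [ 0.41770739 -0.19517381  0.10547328]
```

View pics/fin.png

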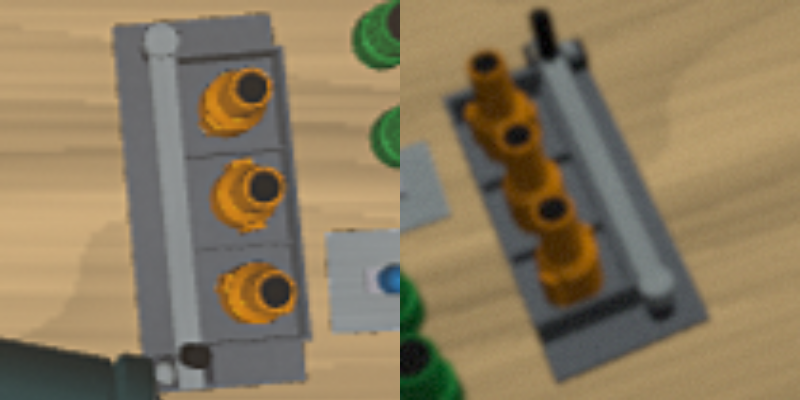

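The bar lies parallel to the rack front. The ball is visible outside it at (165,372), so it is home in the detent, and all three couplings are upright. Handing in.

```bash
python3 -c "
from workcell import bot
print(bot.finish_job())"
```

```text
the job is handed in; nothing more can be done
None
```

The adapter is in the wire basket, the spare coupling stands upright in the middle bay, and the keeper bar is shut on its stop with the ball snapped up behind it; the job was handed in after about 16 s of robot time, and the call returned no verdict.

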